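# Free the seized mandrel pin from a transformer core and lay the core down

## Task

The red-handled pin has seized in the top of the copper-wound transformer core: work it loose by twisting it back and forth while pulling lightly, without lifting the core out of the well of its aluminium cradle, and lay the pin down in the blue tray. Then push the standing core over the edge of the well so that it tips onto its side and lies flat on the cradle's black pad, its bore pointing away from the well. Leave the other things on the bench where they are.

Things in the scene. Friction and masses are not known exactly. Their poses are not given: they have to be found in the camera images.
- cradle: Fixed aluminium cradle, 225 x 96 mm: a well in which the core stands, then a platform with a black pad. Origin: on the bench under the standing core's centre, z up; +x points from the well to the pad, the way to tip the core. The core pivots over the step between them at x = +31 mm. Platform: to x = +172 mm, 18 mm above the bench, level with the step's top.
- well (a point): Centre of the well's floor, 6 mm above the bench. The well is 12 mm deep and 63 mm wide in the cradle's y between two side fences; on its near (-x) side is only a lip 5 mm high, at x = -37 mm.
- pad (a point): Centre of the pad's top (cradle x = +105 mm, 18 mm above the bench). Keep arm and wrist clear of the fixed things beyond and right of the work: a row of spools, 202 mm tall, running from (0.59, -0.30) to (0.83, -0.05) m, above it a lamp's head round (0.73, -0.21) m, 0.38 m up and more, and the lamp's post near (0.93, 0.29) m.
- core: Loose core, copper winding between black end blocks, 60 x 60 mm, 110 mm tall, 1.26 to 1.61 kg, standing in the well, square to the cradle. Origin: centre of its underside; z: up its length to the bore. Not fastened: a pull of more than its weight (12 N or more) lifts it, but the well keeps it from turning. It falls over the step once pushed to about 35 degrees.
- bore (a point): Centre of the bore's mouth in the core's top face (110 mm above its underside). In the bore a spring shoe grips the pin by dry friction of about 30 N (varies by 15 %) until it has risen 22 mm, then it is loose: a straight pull lifts the core with it. While the pin is turned (0.3 N m) friction acts against the turning, and rising 3 mm per radian or less takes only about 10 N.
- pin: Loose steel pin, 88 mm long, 0.12 kg: shaft 18 mm diameter, 46 mm long; collar 28 mm diameter, 6 mm high; red flat handle 46 (pin's x) x 14 (pin's y) x 37 mm (z), from 51 to 88 mm. Origin: centre of the shaft's lower end; z: towards the handle. At the start upright, 34 mm of the shaft in the bore, collar 12 mm above the core; heading varies.
- core_center (a point): Middle of the core, 55 mm above its underside.
- pin_grip (a point): Middle of the red handle, 70 mm above the shaft's end: the place to grip, across the 14 mm thickness.
- pin_center (a point): Point on the pin's axis, 45 mm above the shaft's end.
- tray: Fixed open blue tray, 180 x 124 mm outside (long side along its x), 28 mm high, walls and floor 4 mm thick. Origin: centre of its underside, on the bench.
- jar: Loose yellow tub, 66 mm diameter, 70 mm tall, standing between cradle and tray; origin at the centre of its underside. Not to be moved.
- bottle: Loose dispenser bottle, 62 mm diameter, 127 mm tall, beyond the work; origin under its centre. Not to be moved.
- reel: Loose red solder reel, 65 x 54 x 40 mm, beyond the work; origin under its centre. Not to be moved.
- meter: Loose yellow and black multimeter, 142 x 68 x 41 mm, at the left; origin under its centre. Not to be moved.
- tip_cup: Loose black tip-cleaner cup, 68 mm diameter, 40 mm tall, at the left; origin under its centre. Not to be moved.
- tape: Loose amber tape roll lying flat, 66 mm diameter, 19 mm high, at the right; origin under its centre. Not to be moved.
- nippers: Loose red side cutters lying flat, 113 x 41 x 13 mm, near the robot; origin under the centre. Not to be moved.
Not all that is in view belongs to the job. Several things look just like the tray: the one meant starts farthest from the robot's base.

How it is judged (in metres and radians):
On the way, in this order (a step that is already met when the one before it is completed fails the run):
1. the pin is drawn clear of the bore, the core still standing in its well (z of pin in the frame of core above 0.112 m and angle between core's own z axis and vertical below 0.12 rad and z of core_center in the frame of cradle below 0.07 m), for 0.1 s.
2. the pin lies in the blue tray, the core still standing in its well (x of pin_center in the frame of tray between -0.075 and 0.075 m and y of pin_center in the frame of tray between -0.05 and 0.05 m and z of pin_center in the frame of tray below 0.038 m and angle between pin's own z axis and vertical between 1 and 2.14 rad and angle between core's own z axis and vertical below 0.12 rad and z of core_center in the frame of cradle below 0.07 m and linear speed of pin below 0.02 m/s), for 0.2 s.
At the end, for the whole second after the job is handed in: Pin lies (within about 32 degrees of level) inside the blue tray, at rest; core lies flat on the cradle's pad (within 6 degrees), bore away from the well, its middle 45 to 130 mm from the well's centre along the cradle and within 25 mm of its centre line, at rest (x of pin_center in the frame of tray between -0.075 and 0.075 m and y of pin_center in the frame of tray between -0.05 and 0.05 m and z of pin_center in the frame of tray below 0.038 m and angle between pin's own z axis and vertical between 1 and 2.14 rad and angle between core's own z axis and vertical between 1.47 and 1.67 rad and x of core_center in the frame of cradle between 0.045 and 0.13 m and y of core_center in the frame of cradle between -0.025 and 0.025 m and z of core_center in the frame of cradle below 0.056 m and x of bore in the frame of cradle above 0.09 m and linear speed of each of pin, core below 0.02 m/s); the robot touches nothing.
It fails at once if the core is lifted more than 15 mm while the pin is still in its bore (z of pin in the frame of core below 0.107 m and z of core in the frame of cradle above 0.021 m and distance between pin and bore below 0.04 m).
It fails at once if a bystander (tub, bottle, solder reel, multimeter, tip cup, tape or cutters) is moved more than 30 mm (distance of any of jar, bottle, reel, meter, tip_cup, tape, nippers from where it was at the start of the episode above 0.03 m).
It also fails if it takes over 72 s, if anything falls off the work surface, if the arm or the gripper's body presses on something with over 40 N, if the wrist force passes 120 N, or if a joint passes its speed limit or range.

## Robot

A 6-joint arm with a two-finger parallel gripper is mounted at the origin on a cart in front of the work surface, level with it; the furniture and walls round the work are solid. World frame = base frame: x ahead of the robot, y to its left, z up, the work surface at z = 0. Lengths are in mm, angles in rad, forces in N, time in s.
With the tool pointing down it reaches from about 300 to 775 mm from the base axis. Payload 14.6 kg.
Tool frame: the origin (TCP) lies on the centre line of the jaws, within the pads' length; the fingertips stand 19 mm ahead of it and the grasp point (between the pads) is the TCP (bot.tip_reach is the distance from the TCP to the fingertips, in mm); z points along the fingers, y is the line along which they close (so a half turn about z gives the same grasp; the last joint's range is limited). The gripper opens to 85 mm and grips with 20 to 120 N. Pads are 22 mm wide; open, the fingers measure 114 mm over their backs; the gripper's body (76 mm by 85 mm) begins 54 mm behind the grasp point. The pads swing forward as they close: fully open they stand 13 mm farther back than shut.
Start: joints at [1.053, 0.3, 1.521, -0, 1.321, -0.067], TCP at [239.623, 495.046, 250.281] pointing down, gripper open.
Joint ranges: [-3.03, 3.03], [-0.79, 2.21], [0.23, 2.52], [-1.04, 4.18], [0, 3.07], [-2.55, 2.55]. Speed limits (rad/s): [2.22, 2.22, 2.57, 3.14, 3.14, 3.14].

## Interface

Orientations are given as a unit quaternion [w, x, y, z].
In Python, from rig import bot gives the robot as it stands. Calls block until the motion is done:
- bot.move_to(position, orientation): joint-space move of the TCP to a pose.
- bot.servo_line(position, attitude=None, speed=150, until_force=None): straight line of the TCP; attitude=None keeps the orientation; speed is the mean speed in mm/s. With until_force (N) it stops when the force on the tool has changed by that much, and returns True; else False.
- bot.move_joints(angles): joint-space move.
- bot.move_gripper(opening, grip_force=None): finger opening in mm; grip_force is the grip in N (None keeps the last); returns when the fingers have stopped.
- bot.dwell(seconds).
- bot.ik(position, orientation): joint angles nearest the present ones, or None.
- bot.read_state(): the state.
- bot.read_camera(name): name is "scene" or "top"; returns a dict with "image" (384x512x3 uint8, blue, green, red), "depth" (384x512 float32, mm along the optical axis (not along the pixel's ray), 0 where there is no reading), "fovy" (degrees; the focal length in pixels is half the picture's height over the tangent of half this angle, whatever the lens; pixels are square), "cx", "cy" (the principal point, pixels), "eye" and "attitude" of the camera in the world. Camera axes: x right, y down, z forward; pixel columns grow to the right and rows downward; lengths in mm; the calibration is good to about 2 mm. A picture is of the moment at which its call begins.
A pose or a line that the arm cannot do raises bot.MotionError and nothing moves.
- bot.finish_job(): hands the job in; it is judged then, once.
The state is a dict: "clock": time; "joint_positions": joint angles; "qvel": joint speeds; "effort": joint torques, N m; "ee_pos": TCP position; "tool_rot": TCP orientation; "ft_force": force on the tool from outside, world axes, zero at the start; "moment": the same for the moment, N m; "grip_width": finger opening in mm; "grip_force": force on a finger pad.
Only numpy, scipy, OpenCV 4.12 (cv2) and the standard library are available. Lean on these libraries where they do the work, as an engineer would, in place of code of your own. Each camera call takes 0.05 s, during which the arm holds its last target. There are 200 camera calls.

## Working session

There is one attempt and no reset: what is moved stays moved. The work goes in short steps, each a Python script; the robot and the scene stay as the last script left them, time stands still between calls to the robot, and variables do not carry over. Pictures are saved under pics/ and viewed, at most 10 in all, crops included, and the job is handed in when it is done.

```bash
mkdir -p pics; ls; cat > h.py <<'E'
import numpy as np, cv2
from scipy.spatial.transform import Rotation as R
from rig import bot
def rot(q): return R.from_quat([q[1],q[2],q[3],q[0]])
def cam(n):
    c=bot.read_camera(n); h=c["image"].shape[0]
    f=h/2/np.tan(np.radians(c["fovy"])/2)
    v,u=np.mgrid[0:h,0:c["image"].shape[1]]
    d=c["depth"]; P=np.stack([(u-c["cx"])*d/f,(v-c["cy"])*d/f,d],-1)
    W=P@rot(c["attitude"]).as_matrix().T+np.array(c["eye"]); W[d==0]=np.nan
    return c["image"],W
def down(h): # tool down, jaws' closing line (tool y) at world heading h
    y=np.array([np.cos(h),np.sin(h),0]); z=np.array([0,0,-1.]); x=np.cross(y,z)
    q=R.from_matrix(np.stack([x,y,z],1)).as_quat(); return [q[3],q[0],q[1],q[2]]
E
python3 - <<'E'
from h import *
for n in("scene","top"):
    im,W=cam(n); cv2.imwrite(f"pics/{n}1.png",im); np.savez(f"{n}.npz",im=im,W=W)
    c=bot.read_camera(n);print(n,c["eye"],c["attitude"],c["fovy"])
a=np.hstack([cv2.imread("pics/top1.png")])
cv2.imwrite("pics/top1b.png",cv2.resize(a,(800,600),interpolation=2))
print(bot.read_state())
E
```

```text
pics
scene [ -42.17329277 -624.01565095 1211.14251025] [-0.31528918  0.88206687 -0.33231747  0.1100721 ] 53.87407811396238
top [ 268.69621203   43.47177801 1790.37714946] [-0.05371637  0.70999789 -0.70022565  0.05197676] 44.1205200236746
{'clock': 0.2, 'joint_positions': array([ 1.05339708e+00,  3.00269934e-01,  1.52134770e+00, -2.61156221e-05,
        1.32070288e+00, -6.66120226e-02]), 'qvel': array([-0.00092576, -0.00203529, -0.00254953, -0.00121272,  0.00090551,
       -0.00084687]), 'effort': array([ 7.09825454e-04, -5.43187416e+01, -3.61613274e+01,  1.45721498e-05,
        2.94585021e-03, -1.29714010e-05]), 'ee_pos': array([239.56995238, 494.93720188, 249.93040673]), 'tool_rot': array([-9.26507069e-05,  2.23486867e-01,  9.74706873e-01, -3.52165242e-04]), 'ft_force': array([ 0.0983235 , -0.89923045, -0.34689648]), 'moment': array([ 0.02418069, -0.02975983, -0.01552865]), 'grip_force': 0.0, 'grip_width': 85.16539014971414}
```

View pics/top1b.png

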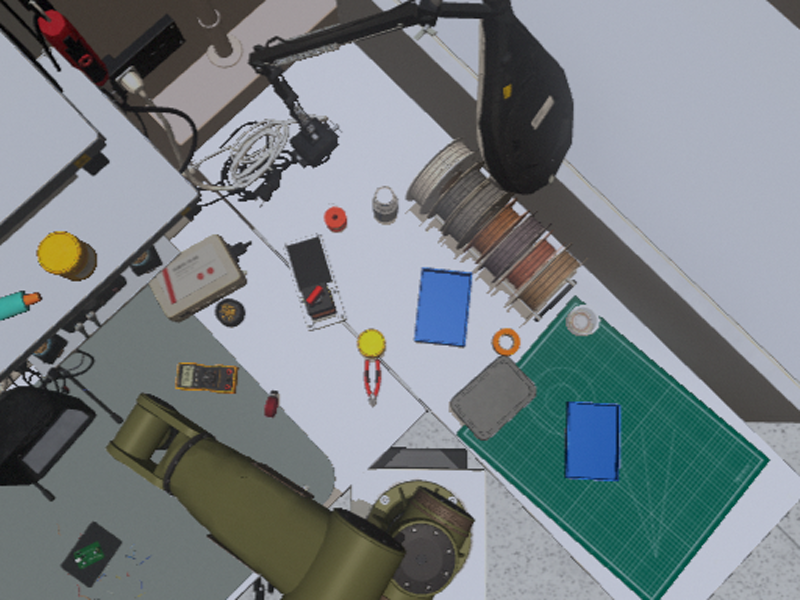

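View pics/scene1.png

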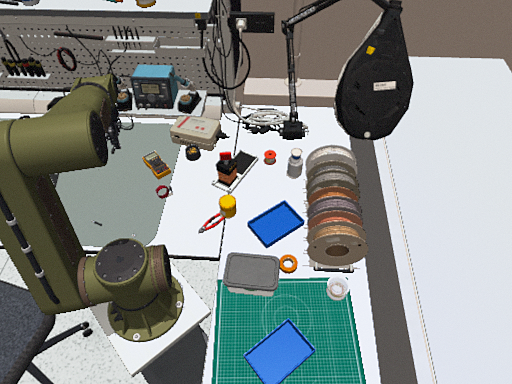

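The top view (800x600) shows two blue trays, at (443,307) and (593,441). The cradle with the core and red handle is at (316,285). The yellow jar is at (371,343). Next I'll measure these and confirm with an enlarged crop.

```bash
python3 - <<'E'
from h import *
import numpy as np
D=np.load("top.npz"); im,W=D["im"],D["W"]
hsv=cv2.cvtColor(im,cv2.COLOR_BGR2HSV)
m=cv2.inRange(hsv,(100,120,80),(125,255,255))
n,l,s,c=cv2.connectedComponentsWithStats(m)
for i in range(1,n):
    if s[i,4]>300:
        p=W[l==i]; p=p[~np.isnan(p[:,0])]; r=cv2.minAreaRect(p[:,:2].astype(np.float32))
        print("tray",c[i]*800/512,r,np.hypot(*r[0]),np.percentile(p[:,2],[5,50,95]))
S=np.load("scene.npz"); 
for nm,A,b in(("top",D,(175,140,235,220)),("scene",S,(200,140,270,200))):
    Wc=A["W"][b[1]:b[3],b[0]:b[2]]; ic=A["im"][b[1]:b[3],b[0]:b[2]]
    h=cv2.cvtColor(ic,cv2.COLOR_BGR2HSV); red=((h[...,0]<8)|(h[...,0]>172))&(h[...,1]>150)&(h[...,2]>90)
    p=Wc[red]; print(nm,"red",len(p)); 
    for lo,hi in((90,118),(118,134),(134,160),(160,180)):
        q=p[(p[:,2]>lo)&(p[:,2]<hi)]
        if len(q)>3: print(lo,len(q),q.mean(0),cv2.minAreaRect(q[:,:2].astype(np.float32)))
    p=Wc[(Wc[...,2]>108)&(Wc[...,2]<121)]; print("coretop",len(p),p.mean(0),cv2.minAreaRect(p[:,:2].astype(np.float32)))
    p=Wc[(Wc[...,2]>13)&(Wc[...,2]<23)]; print("plat",len(p),p.mean(0),cv2.minAreaRect(p[:,:2].astype(np.float32)))
    p=Wc[(Wc[...,2]>10)]; print("all",cv2.minAreaRect(p[:,:2].astype(np.float32)))
a=cv2.resize(D["im"][145:215,175:235],(480,560),interpolation=2)
b=cv2.resize(D["im"][165:227,255:310],(300,338),interpolation=2)
o=np.zeros((560,790,3),np.uint8);o[:,:480]=a;o[:338,485:785]=b
cv2.imwrite("pics/crop1.png",o)
a=S["im"][140:200,200:270];cv2.imwrite("pics/crop2.png",cv2.resize(a,(700,600),interpolation=2))
E
```

```text
tray [442.83845303 307.41575902] ((535.07958984375, -54.150421142578125), (121.56660461425781, 178.84033203125), 84.8104248046875) 537.8126398452107 [-4.55928906  2.72334613 23.65185359]
tray [591.99984681 440.6182981 ] ((221.02757263183594, -411.4903564453125), (135.59951782226562, 179.58578491210938), 86.86549377441406) 467.0947455399299 [-1.02851315  6.63483326 30.08501941]
top red 106
160 42 [536.18761912 242.00184405 167.70896987] ((537.1735229492188, 241.38763427734375), (11.418808937072754, 42.51156234741211), 53.49739456176758)
coretop 177 [535.50738657 239.33151848 114.37014743] ((538.1259765625, 241.45684814453125), (61.58029556274414, 60.76674270629883), 17.928342819213867)
plat 704 [616.45537451 267.00284206  17.5924903 ] ((601.234130859375, 240.98240661621094), (225.34400939941406, 137.40496826171875), 17.892614364624023)
all ((593.2138671875, 234.44253540039062), (307.1637878417969, 212.1156463623047), 0.2573155462741852)
scene red 90
134 16 [533.596468   234.71234396 148.10074195] ((535.25927734375, 233.69334411621094), (8.17724895477295, 36.772926330566406), 55.45763397216797)
160 30 [535.00126779 236.25238212 167.14002572] ((535.99365234375, 236.2440643310547), (11.160636901855469, 38.69859313964844), 46.32841110229492)
coretop 136 [530.50147705 231.12231486 115.55831268] ((536.2637329101562, 238.95628356933594), (62.02458572387695, 63.64548110961914), 18.48472785949707)
plat 526 [612.84735673 262.24456392  18.39497735] ((578.4994506835938, 312.32794189453125), (230.0651092529297, 310.37890625), 15.8880615234375)
all ((616.3145751953125, 245.8899383544922), (386.32537841796875, 280.4732360839844), 66.52701568603516)
```

View pics/crop1.png

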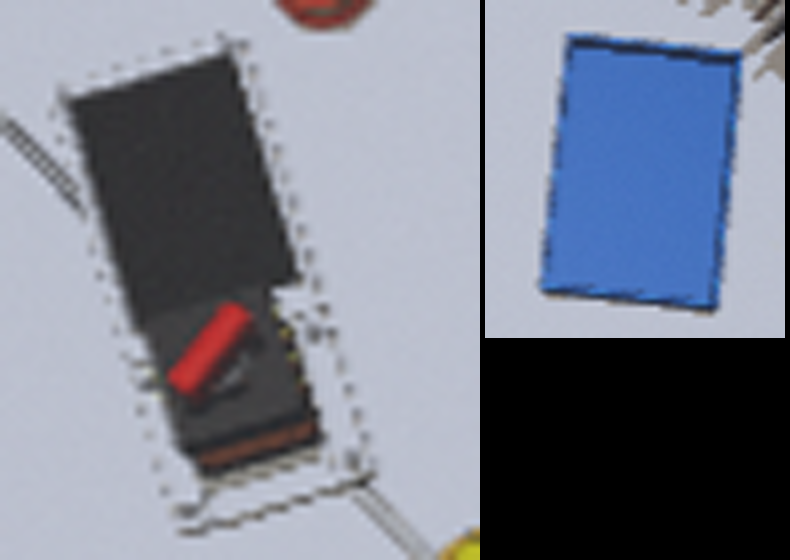

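View pics/crop2.png

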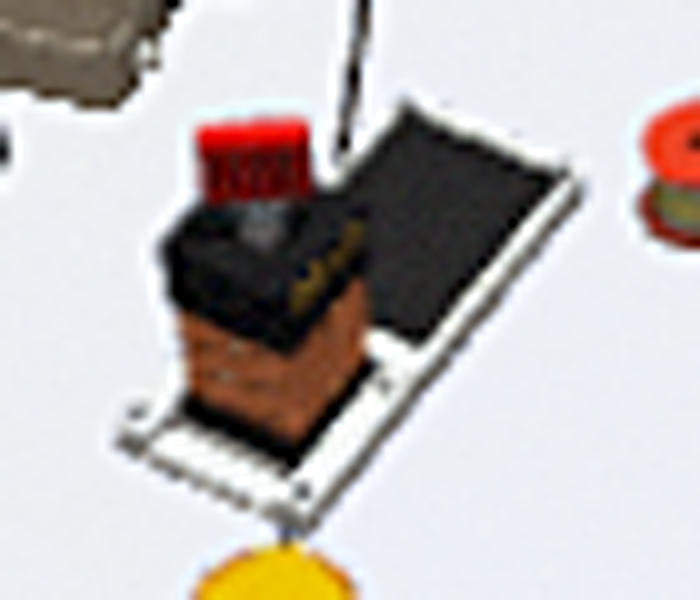

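The tray meant is the one at (443,307): it is 538 mm from the base and the look-alike at (593,441) is 467 mm. Its measured size of 179x122 mm fits, and the crop confirms it. The red handle sits on the core at about (537,240), heading about -40°. The handle top measures 168 mm and the core top 115 mm, which match the expected 170 and 116. The cradle heading is 17.9°. I'll check the IK and then grip.

```bash
cat >> h.py <<'E'
PIN=np.array([537.,240.]); TR=np.array([535.,-54.]); HC=np.radians(17.9)
def tilt(th,d): # tool z tilted th from down towards heading d, jaws closing horizontally
    hd=np.array([np.cos(d),np.sin(d),0]); z=np.sin(th)*hd-np.cos(th)*np.array([0,0,1.]); 
    y=np.array([-np.sin(d),np.cos(d),0])*-1; x=np.cross(y,z)
    q=R.from_matrix(np.stack([x,y,z],1)).as_quat(); return [q[3],q[0],q[1],q[2]]
E
python3 - <<'E'
from h import *
for h in (50,-130):
    for d in (-80,-60,-40,0,40,60,80):
        q=bot.ik([*PIN,154],down(np.radians(h+d))); print(h,d,None if q is None else np.round(q,2))
for d in(-5,175):
    print(d,[None if (q:=bot.ik([520,-52,z],tilt(np.radians(t),np.radians(d)))) is None else np.round(q,2) for t,z in((0,200),(65,150),(65,45))])
s=HC; print([None if (q:=bot.ik([*(PIN+a*np.array([np.cos(s),np.sin(s)])),114],down(s+k))) is None else np.round(q,2) for a in(-80,10) for k in (0,np.pi,np.pi/2,-np.pi/2)])
E
```

```text
50 -80 [ 0.36  0.48  1.51 -0.    1.15  0.88]
50 -60 [ 0.36  0.48  1.51 -0.    1.15  0.53]
50 -40 [ 0.36  0.48  1.51 -0.    1.15  0.18]
50 0 [ 0.36  0.48  1.51 -0.    1.15 -0.51]
50 40 [ 0.36  0.48  1.51 -0.    1.15 -1.21]
50 60 [ 0.36  0.48  1.51 -0.    1.15 -1.56]
50 80 [ 0.36  0.48  1.51 -0.    1.15 -1.91]
-130 -80 [ 0.36  0.48  1.51 -0.    1.15 -2.26]
-130 -60 None
-130 -40 None
-130 0 None
-130 40 [ 0.36  0.48  1.51 -0.    1.15  1.93]
-130 60 [ 0.36  0.48  1.51 -0.    1.15  1.58]
-130 80 [ 0.36  0.48  1.51 -0.    1.15  1.23]
-5 [array([-0.17,  0.29,  1.66, -0.  ,  1.2 ,  1.49]), array([-0.22,  0.22,  2.31,  2.9 ,  0.53, -1.42]), array([-0.22,  0.56,  2.29,  2.98,  0.84, -1.52])]
175 [array([-0.17,  0.29,  1.66, -0.  ,  1.2 , -1.65]), array([-0.15,  0.93,  1.09, -0.07,  2.26, -1.64]), array([-0.15,  1.08,  1.07, -0.06,  2.12, -1.63])]
[array([ 0.37,  0.37,  1.77, -0.  ,  1.  ,  0.05]), None, array([ 0.37,  0.37,  1.77, -0.  ,  1.  , -1.52]), array([ 0.37,  0.37,  1.77, -0.  ,  1.  ,  1.62]), array([ 0.36,  0.54,  1.51, -0.  ,  1.09,  0.04]), None, array([ 0.36,  0.54,  1.51, -0.  ,  1.09, -1.53]), array([ 0.36,  0.54,  1.51, -0.  ,  1.09,  1.62])]
```

```bash
python3 - <<'E'
from h import *
h=np.radians(50)
bot.move_gripper(60,80)
bot.move_to([*PIN,240],down(h))
print(bot.servo_line([*PIN,154],speed=80,until_force=8)); a=bot.read_state()
print(a["clock"],a["ee_pos"],a["ft_force"])
bot.move_gripper(5,100); a=bot.read_state()
print(a["clock"],a["grip_width"],a["grip_force"],a["ft_force"],a["moment"])
im,W=cam("scene"); cv2.imwrite("pics/g.png",cv2.resize(im[90:210,170:300],(650,600),interpolation=2))
E
```

```text
False
3.2583 [537.23333959 240.10418551 154.56860856] [ 0.28488145  0.34089979 -0.3687601 ]
3.75 12.61674612392706 96.83490872383118 [3.38687646 2.68863211 0.94418639] [ 0.51633941 -0.70351977 -0.05028351]
```

View pics/g.png

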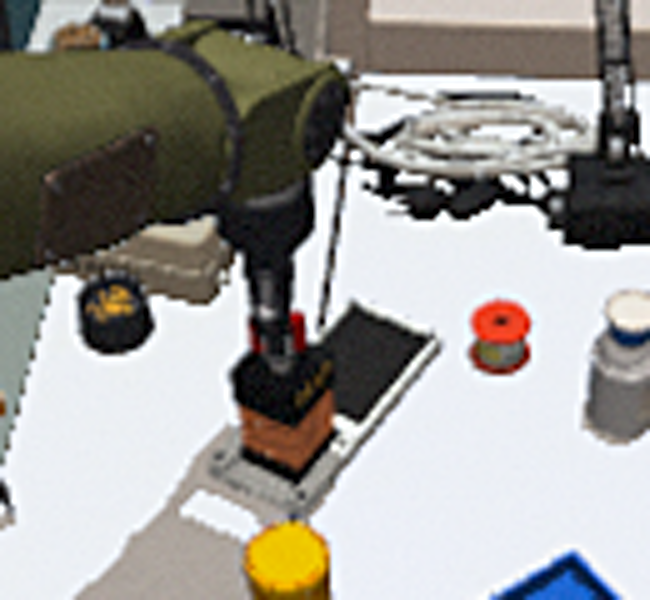

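The pin is gripped, with the red handle visible on both sides of the fingers at about (280,335). Next is a trial twist.

```bash
cat >> h.py <<'E'
def strokes(seq,k=2.2,rate=1.0,h0=50):
    """twist to each relative angle (deg) in turn, rising k mm per rad"""
    s=bot.read_state(); p=np.array(s["ee_pos"]); p[:2]=PIN
    cur=TW[0]
    for a in seq:
        r=abs(np.radians(a-cur)); p[2]+=k*r
        bot.servo_line(list(p),down(np.radians(h0+a)),speed=k*rate)
        cur=a; s=bot.read_state()
        print(a,round(s["clock"],2),np.round(s["ee_pos"],1),np.round(s["ft_force"],1),np.round(s["moment"],2),round(s["grip_width"],1),"q6",round(s["joint_positions"][5],2))
    TW[0]=cur
TW=[0]
E
python3 - <<'E'
from h import *
strokes([35])
E
```

```text
35 4.56 [536.4 240.2 154.8] [ 1.6  4.7 -6.6] [ 1.05 -0.45 -0.03] 13.1 q6 -1.13
```

```bash
python3 - <<'E'
from h import *
TW[0]=35
strokes([-60,65,-60])
im,W=cam("scene"); cv2.imwrite("pics/t.png",cv2.resize(im[110:200,190:280],(600,600),interpolation=2))
E
```

```text
-60 6.37 [536.5 239.7 157.5] [  1.2  -0.1 -17.6] [-0.08 -0.25  0.18] 12.9 q6 0.53
65 8.7 [537.  240.  163.2] [  1.1  -0.4 -13.7] [ 0.1  -0.17 -0.1 ] 12.8 q6 -1.65
-60 11.03 [537.1 240.  168.3] [-0.3 -1.4 -6.3] [-0.41  0.1   0.08] 12.7 q6 0.53
```

View pics/t.png

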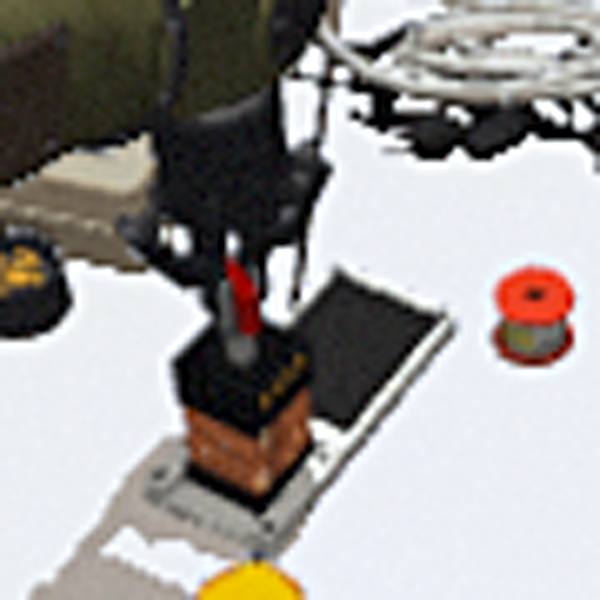

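The core still stands in the well. The pin has visibly risen, and the collar now sits clear above the core top at about (240,345). I'll check the core height numerically and continue with a lighter pull.

```bash
cat >> h.py <<'E'
def corez():
    im,W=cam("scene"); Wc=W[130:200,190:280]
    d=np.hypot(Wc[...,0]-PIN[0],Wc[...,1]-PIN[1]); m=(d<40)&(d>20)&(Wc[...,2]>105)&(Wc[...,2]<140)
    return np.nanmedian(Wc[m][:,2]),m.sum()
E
python3 - <<'E'
from h import *
print(corez())
TW[0]=-60
strokes([65],1.6); print(corez())
strokes([-60],1.6); print(corez())
E
```

```text
(np.float64(115.77673458830554), np.int64(123))
65 13.47 [536.9 240.1 171.7] [-1.1  1.5 -9.9] [ 0.5   0.02 -0.14] 12.7 q6 -1.65
(np.float64(116.29634593867229), np.int64(120))
-60 15.85 [537.1 240.  175.4] [ 0.1 -0.1 -0.9] [-0.07 -0.01 -0.02] 12.7 q6 0.53
(np.float64(115.74248554556175), np.int64(121))
```

```bash
python3 - <<'E'
from h import *
TW[0]=-60
strokes([0],2.0); print(corez())
p=np.array(bot.read_state()["ee_pos"])
print(bot.servo_line([p[0],p[1],200],speed=15,until_force=6),bot.read_state()["ft_force"],corez())
for d in(-5,-25,20):
  for t,z in((65,280),(65,150),(65,60),(65,45)):
    q=bot.ik([520,-52,z],tilt(np.radians(t),np.radians(d))); print(d,t,z,None if q is None else np.round(q,2))
E
```

```text
0 17.1 [537.  240.  177.5] [ 0.1 -0.3 -1.1] [-0.09 -0.    0.02] 12.5 q6 -0.51
(np.float64(115.26616837753784), np.int64(118))
False [ 0.10221886 -0.18014823 -0.42136788] (np.float64(115.61399006579131), np.int64(123))
-5 65 280 [-0.22 -0.11  2.22  2.28  0.16 -0.78]
-5 65 150 [-0.22  0.22  2.31  2.9   0.53 -1.42]
-5 65 60 [-0.22  0.51  2.3   2.97  0.8  -1.51]
-5 65 45 [-0.22  0.56  2.29  2.98  0.84 -1.52]
-25 65 280 None
-25 65 150 [-0.01  0.25  2.26  3.87  0.6  -2.02]
-25 65 60 [-0.01  0.53  2.25  3.69  0.81 -1.78]
-25 65 45 [-0.01  0.57  2.24  3.67  0.85 -1.75]
20 65 280 [-0.46 -0.03  2.15  1.52  0.72 -0.35]
20 65 150 [-0.46  0.27  2.23  1.94  0.78 -0.91]
20 65 60 [-0.46  0.54  2.22  2.14  0.89 -1.21]
20 65 45 [-0.46  0.58  2.21  2.16  0.91 -1.25]
```

```bash
python3 - <<'E'
from h import *
d=np.radians(-5); t=np.radians(63)
p=np.array(bot.read_state()["ee_pos"])
bot.servo_line([p[0],p[1],270],speed=120)
bot.move_to([500,-45,270],down(np.radians(-95)))
print(np.round(bot.read_state()["joint_positions"],2))
bot.move_to([490,-45,230],tilt(t,d))
s=bot.read_state();print(s["clock"],s["ee_pos"],s["grip_width"],np.round(s["joint_positions"],2))
bot.move_to([522,-53,110],tilt(t,d))
im,W=cam("scene"); cv2.imwrite("pics/tr.png",cv2.resize(im[120:260,180:360],(771,600),interpolation=2))
s=bot.read_state();print(s["clock"],s["ee_pos"],s["ft_force"],s["grip_width"])
E
```

```text
[-0.16  0.18  1.63  0.    1.34  1.49]
23.55 [490.26188377 -44.94289995 230.29366795] 12.965424816584534 [-0.22 -0.08  2.33  2.6   0.23 -1.1 ]
24.2167 [522.45952452 -52.86756148 111.39126024] [-0.56491507  1.09687266 -0.22326634] 12.69756688718741
```

View pics/tr.png

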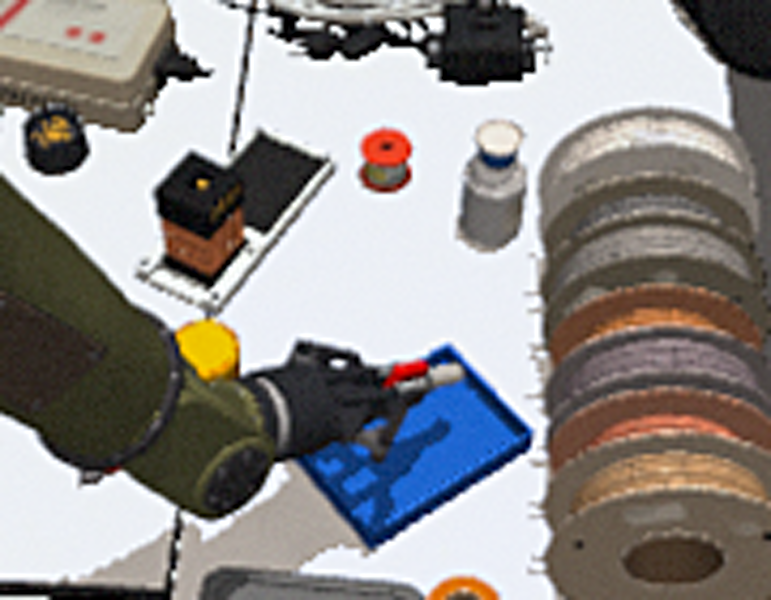

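The image shows the core standing with its bore empty and the pin tilted over the blue tray at about (430,380). I'll lower it now.

```bash
python3 - <<'E'
from h import *
c=bot.servo_line([522,-53,38],speed=40,until_force=5)
s=bot.read_state();print(c,s["clock"],s["ee_pos"],s["ft_force"])
bot.move_gripper(45); bot.dwell(0.3)
s=bot.read_state();p=s["ee_pos"]; d=np.radians(-5);t=np.radians(63)
bot.servo_line([p[0]-50*np.sin(t)*np.cos(d),p[1]-50*np.sin(t)*np.sin(d),p[2]+50*np.cos(t)+25],speed=80)
bot.servo_line([455,-45,230],speed=150)
im,W=cam("scene"); b=im[120:260,180:360].copy(); cv2.imwrite("pics/tr2.png",cv2.resize(b,(771,600),interpolation=2))
hsv=cv2.cvtColor(im,cv2.COLOR_BGR2HSV)
for n in("scene","top"):
    im,W=cam(n); m=(W[...,0]>455)&(W[...,0]<615)&(W[...,1]>-110)&(W[...,1]<0)&(W[...,2]<60)
    hsv=cv2.cvtColor(im,cv2.COLOR_BGR2HSV); r=m&~((hsv[...,0]>95)&(hsv[...,0]<128)&(hsv[...,1]>100)); r&=W[...,2]>10
    q=W[r]; print(n,len(q),q.mean(0),cv2.minAreaRect(q[:,:2].astype(np.float32)),np.percentile(q[:,2],[5,95]))
print(bot.read_state()["clock"])
E
```

```text
True 25.7083 [522.14292015 -53.01285355  43.36997607] [-2.62160262 -0.74980903  4.75810927]
scene 130 [535.04192142 -55.76678735  33.16225752] ((563.6770629882812, -44.5840950012207), (129.4059295654297, 53.83229064941406), 27.211116790771484) [16.84478469 55.15527866]
top 100 [540.56943222 -51.6122093   35.29098208] ((540.7457885742188, -52.69831848144531), (22.495830535888672, 88.0426025390625), 89.18955993652344) [18.26959202 56.85145249]
28.6833
```

View pics/tr2.png

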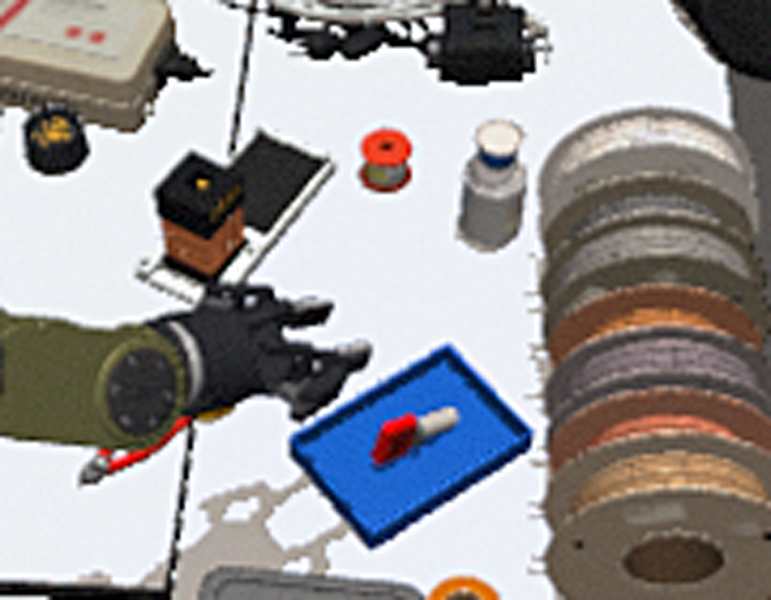

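The pin lies in the tray at about (415,437) and the core still stands. Next I push the core over.

```bash
python3 - <<'E'
from h import *
u=np.array([np.cos(HC),np.sin(HC)]); o=down(HC+np.pi/2); P=lambda a,z:[*(PIN+a*u),z]
bot.move_gripper(0,40)
bot.move_to([450,60,270],o)
bot.move_to(P(-85,200),o)
print(bot.servo_line(P(-85,116),speed=100,until_force=10))
c=bot.servo_line(P(-20,116),speed=25,until_force=30)
s=bot.read_state();print(c,s["clock"],(s["ee_pos"][:2]-PIN)@u,s["ft_force"])
if not c:
    c=bot.servo_line(P(12,116),speed=22,until_force=30)
    s=bot.read_state();print(c,s["clock"],(s["ee_pos"][:2]-PIN)@u,s["ft_force"])
bot.dwell(0.5)
im,W=cam("scene"); cv2.imwrite("pics/p.png",cv2.resize(im[100:230,180:330],(692,600),interpolation=2))
E
```

```text
False
False 35.7417 -20.260111009043133 [-10.39624731  -4.71472155  15.1306118 ]
False 37.35 11.938414770096996 [-0.58195695  0.89673654 -0.13627177]
```

View pics/p.png

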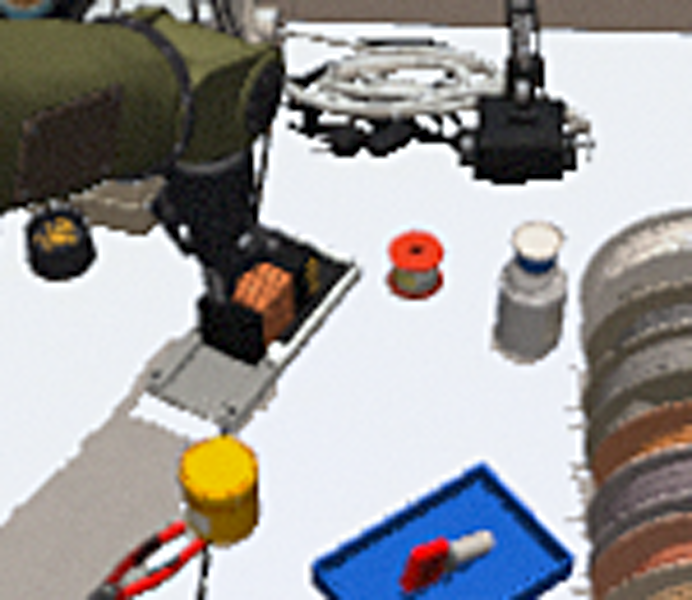

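The core has tipped onto the pad, lying around (260,300). I'll retract and check its pose.

```bash
python3 - <<'E'
from h import *
u=np.array([np.cos(HC),np.sin(HC)]); v=np.array([-u[1],u[0]])
bot.servo_line([*(PIN-30*u),230],speed=120)
bot.move_to([400,300,280],down(HC+np.pi/2)); bot.dwell(0.3)
for n in("scene","top"):
    im,W=cam(n); d=W[...,:2]-PIN; a=d@u; b=d@v
    m=(a>-60)&(a<190)&(abs(b)<60)&(W[...,2]>60)&(W[...,2]<100)
    q=np.stack([a[m],b[m]],1); z=W[...,2][m]; A=np.c_[q,np.ones(len(q))]; 
    t=z>np.median(z)-5; co=np.linalg.lstsq(A[t],z[t],rcond=None)[0]
    print(n,cv2.minAreaRect(q[t].astype(np.float32)),np.median(z),np.degrees(np.arctan(co[:2])))
print(bot.read_state()["clock"],bot.read_state()["ft_force"])
cv2.imwrite("pics/e.png",cv2.resize(im[130:230,170:320],(800,533),interpolation=2))
E
```

```text
scene ((60.93217849731445, -2.145610809326172), (113.18550109863281, 62.0452880859375), 0.6191853880882263) 76.40227234373583 [1.42299609 0.74411524]
top ((63.71616744995117, 0.4726848602294922), (112.94538116455078, 60.367637634277344), 0.32291510701179504) 74.60949452161776 [0.74550296 1.17397446]
40.0667 [-0.29819041  0.07360903 -0.14270437]
```

View pics/e.png

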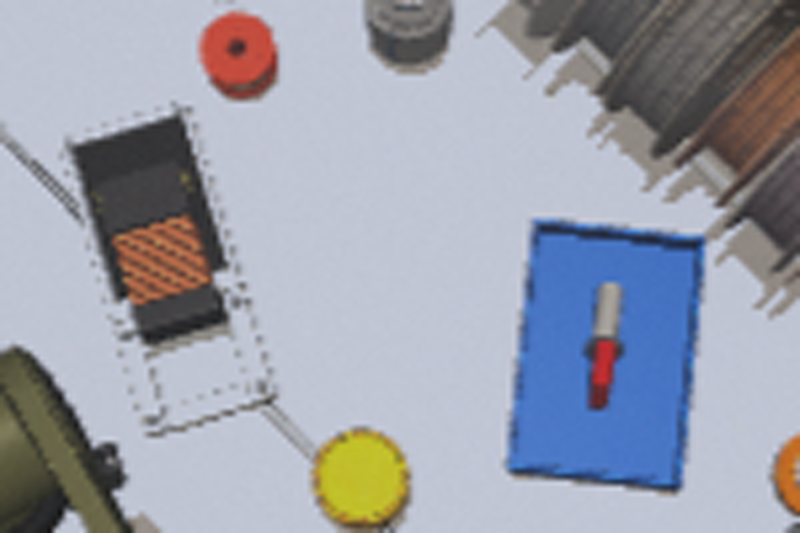

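The core lies flat, with its middle at x about 62 mm and on the centre line. The pin is in the tray at (603,345) and the bystanders are in place.

```bash
python3 -c "
from rig import bot
print(bot.finish_job())"
```

```text
the job is handed in; nothing more can be done
None
```

I handed the job in at about 40 s: the pin lies in the farthest blue tray, and the core lies flat on the pad with its bore away from the well; the final picture shows nothing else disturbed, and no verdict was returned.

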